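Lock the sprung coffee-sorting board level

TASK

Pick up the wooden lock bar by its red grip and use it to press the tilted, sprung sorting board down gently until it lies level on its stop. Keep it down while you slide the bar towards the hinge, in under the two steel lips until it is fully home against their posts, then let go so that the bar holds the board level. Do not press harder than needed, and leave the stone, mug and scoop where they are.

Things in the scene. Friction and masses are not known exactly. Their poses are not given: they have to be found in the camera images.
- plank: Ground plank under the sorting board: brown wood, 250 x 250 x 18 mm, fixed. Origin: centre of its underside; x runs from the board's free near edge to its hinge, y across, z up. A wooden frame with board, stop and lips stands on it on screw feet, set anew each time: all of it lies up to 10 mm above or below and up to 8 mm in x ahead of or behind the nominal places given here, so feel for them. y and yaw hold.
- frame (a joint): Give of the frame's rubber-tipped feet (m, up positive): always within 0.5 mm of 0, and tells nothing of where the frame stands. The frame is two light wood beams along x at y +-105 mm with a black rubber stop bar between them at the near end; it does not slide on the plank.
- edge (a point): Fixed point on the plank: nominal place of the middle of the board's free near edge (top face) when level: plank x -100, z 56 mm. The plywood board, 200 (x) x 180 (y) x 12 mm, spans x -100 to +100 when level; hinge axis along y at x +100, z 50. Green side rims, 18 mm high, only beyond x -10. Press the bar down at plank x of about -86: on the board, clear of the lips.
- home (a point): Fixed point on the plank, x -42, y 0, z 56 mm: nominal place of the bar's origin when home, its y axis along plank y (either way round). Steel hooks flank the board at y +-94 to +-116: posts with near face at x -30, lips from there to x -55, open to -x. Lip underside z 72.5 (16.5 above the level board, 2.5 more than the bar is thick), top 80.5. The bar goes in along +x. All nominal.
- board (a joint): Board angle, rad: 0 = level on its stop; grows as the near edge rises. Its spring holds it at 0.26 to 0.33, edge 50 to 65 mm up. Push needed grows evenly from 0 to 8-10 N at level when pressing 38 mm before home, 10-13 N at home (board weight varies); then the stop is hard. Over 25 N from the held bar on board (20 N on a post), or 5 N from the fingers, damages the board. Held by the bar under the lips it reads about 0.02.
- bar: Lock bar: dark waxed wood slat (slides easily, friction about 0.3) 24 (x) x 250 (y) x 14 (z) mm with a red grip block 20 (x) x 40 (y) mm in its middle, on top, from 14 to 48 mm above the underside; 0.2 kg. Origin: centre of the underside. Lies loose on the table beside the plank, grip up. Grip the red block across x, its 20 mm width.
- stone: Bystander: dark grinding stone, 124 mm across, 42 mm high, origin under its centre.
- mug: Bystander: blue mug, 80 mm across, 80 mm high, handle at +y, origin under its centre.
- scoop: Bystander: dark steel scoop, lies along its x from -116 to +108 mm, 76 mm wide, 24 mm high, origin below its middle.

How it is judged:
On the way, in this order (a step that is already met when the one before it is completed fails the run):
1. the bar is held clear of the table (height (world z) of bar above 0.03 m and contact force between the fingers and bar above 1 N), for 0.2 s.
2. the board is pressed level with the bar, which is not yet home (value of joint board below 0.02 rad and contact force between bar and board above 3 N and x of bar in the frame of frame below -0.05 m), for 0.1 s.
3. the bar is home under both lips (x of bar in the frame of frame between -0.046 and -0.036 m and y of bar in the frame of frame between -0.012 and 0.012 m and angle between the y axis of bar and the y axis of frame, either way round below 0.06 rad and value of joint board below 0.035 rad), for 0.2 s.
At the end, for the whole second after the job is handed in: The bar lies under both lips, within 4 mm of home against the posts, centred within 12 mm and square within 0.06 rad; the board stands within 0.035 rad of level, held down by the bar (over 3 N between them); bar released and at rest (all of step 3 and contact force between bar and board above 3 N and linear speed of bar below 0.01 m/s and contact force between the fingers and bar below 0.1 N); the robot touches nothing.
It fails at once if the bar, held in the fingers, presses on the board with more than 25 N, or on either post with more than 20 N ((contact force between bar and board above 25 N or contact force between bar and frame_c1 above 20 N or contact force between bar and frame_c5 above 20 N) and contact force between the fingers and bar above 0.5 N).
It fails at once if the robot itself pushes on the board with more than 5 N (contact force between any of the fingers, the arm and board above 5 N).
It fails at once if the stone, mug or scoop is moved more than 20 mm (distance of any of stone, mug, scoop from where it was at the start of the episode above 0.02 m).
It also fails if it takes over 72 s, if anything falls off the work surface, if the arm or the gripper's body presses on something with over 40 N, if the wrist force passes 120 N, or if a joint passes its speed limit or range.

ROBOT

A 7-joint arm with a two-finger parallel gripper is mounted at the origin on the work surface. World frame = base frame: x ahead of the robot, y to its left, z up, the work surface at z = 0. Lengths are in m, angles in rad, forces in N, time in s.
With the tool pointing down it reaches from about 0.4 to 0.85 m from the base axis. Payload 4.5 kg.
Tool frame: the origin (TCP) lies at the very end of the fingers, on their centre line; the grasp point (between the pads) lies 19 mm behind it; z points along the fingers, y is the line along which they close (so a half turn about z gives the same grasp; the last joint's range is limited). The gripper opens to 88 mm and grips with 3 to 60 N. Pads are 18 mm wide; open, the fingers measure 123 mm over their backs; the gripper's body (75 mm by 187 mm) begins 45 mm behind the grasp point.
Start: joints at [-1.165, 0.689, -0.195, 1.565, 0.157, 0.902, -0.215], TCP at [0.227, 0.582, 0.239] pointing down, gripper open.
Joint ranges: [-3.01, 3.01], [-0.46, 2.08], [-1.47, 1.51], [0.13, 2.56], [-1, 4.14], [0.04, 2.09], [-2.66, 2.66]. Speed limits (rad/s): [2.57, 2.57, 3.14, 3.14, 3.14, 3.14, 3.14].

INTERFACE

Orientations are given as a unit quaternion [x, y, z, w].
In Python, from plant import r gives the robot as it stands. The module is installed in compiled form; this text tells all that it offers.
- The arm moves only by the tool step_arm, never from a script. Its argument "increments" is a list of rows, each a list of 2 entries, a list of its own where there are three numbers: the shift along the world's x, y, z in cm, then the turn, a rotation vector about the world's x, y, z in degrees. A call has exactly 10 rows; each row shifts and turns the commanded pose from where the row before left it; what a row does not reach is not made up. A row lasts 1/10 s, in which the tool goes at most 50 mm and 8.59 degrees, less where a joint would pass 70% of its speed; a pose out of reach is approached as far as the arm can. A call is refused whole if a number of a shift passes 5 or a number of a turn 8.59, either way. A call with a gripper value outside its range is refused whole. "fingers" is the opening, from 0 (shut) to 1 (fully open), set as the call begins (left out, the last holds). The fingers move at their own pace and stop on an object; "grip_force" is the grip in N (left out, the last holds). Time passes only in rows, so rows that do not move let the fingers close, or fill a call up. It gives the time, the measured TCP pose, the force, the opening and the grip force at its end, in the units of the state.
- r.get_state(): the state, without advancing time (a new reading comes with each control period).
- r.snapshot(name): name is "scene" or "top" or "wrist"; returns (picture, depth): 420x560x3 uint8, red, green, blue; 420x560 float32, m along the optical axis (not along the pixel's ray), 0 where there is no reading.
- r.calibration(name): a dict with "fov_y" (degrees; the focal length in pixels is half the picture's height over the tangent of half this angle, whatever the lens; pixels are square), "cx", "cy" (the principal point, pixels), "R" (3x3) and "t" (3): a world point X has camera coordinates R X + t. Camera axes: x right, y down, z forward; pixel columns grow to the right and rows downward; lengths in m; the calibration is good to about 2 mm. A picture is of the moment at which its call begins: read the wrist's pose just before it. calibration takes no time and is no camera call; for the wrist camera it gives the pose at the moment of the call.
- r.finish_job(): hands the job in; it is judged then, once.
The state is a dict: "clock": time; "q": joint angles; "qd": joint speeds; "joint_torque": joint torques, N m; "tool_pos": TCP position; "eef_rot": TCP orientation; "contact_force": force on the tool from outside, world axes, zero at the start; "moment": the same for the moment, N m; "opening": opening from 0.0 (shut) to 1.0 (fully open); "finger_force": force on a finger pad.
Only numpy, scipy, OpenCV 4.12 (cv2) and the standard library are available. Lean on these libraries where they do the work, as an engineer would, in place of code of your own. Each camera call takes 0.05 s, during which the arm holds its last target. There are 200 camera calls.

## Working session

There is one attempt and no reset: what is moved stays moved. The work goes in short steps, Python scripts to look and compute and a tool call to move; the robot and the scene stay as the last step left them, time stands still between calls to the robot, and variables do not carry over. Pictures are saved under pics/ and viewed, at most 10 in all, crops included, and the job is handed in when it is done.

Besides the shell and the picture viewer there is one more tool, called after "Call:" by a JSON object that holds its "name" and its "arguments", one argument or row to a line. step_arm: Moves the arm, as the interface text tells. Its arguments: {"type":"object","properties":{"increments":{"type":"array","items":{"type":"array"}},"fingers":{"type":"number"},"grip_force":{"type":"number"}},"required":["increments"]}

```bash
mkdir -p pics
cat > h.py <<'E'
from plant import r
import numpy as np, cv2
def shot(n,f):
    c=r.calibration(n); p,d=r.snapshot(n)
    cv2.imwrite('pics/%s.png'%f,p[:,:,::-1]); np.savez('pics/%s.npz'%f,p=p,d=d,**{k:np.array(v) for k,v in c.items()})
def cloud(f):
    z=np.load('pics/%s.npz'%f); p,d=z['p'],z['d']; F=210/np.tan(np.radians(z['fov_y'])/2)
    v,u=np.mgrid[:420,:560]; C=np.stack([(u-z['cx'])/F*d,(v-z['cy'])/F*d,d],-1)
    W=(C-z['t'])@z['R']; W[d==0]=np.nan
    return p,W
E
python3 - <<'E'
from h import *
shot('scene','s0');shot('top','t0')
s=r.get_state();print({k:np.round(v,3) for k,v in s.items()})
a=[cv2.imread('pics/%s.png'%n) for n in('s0','t0')]
E
```

```text
{'clock': np.float64(0.1), 'q': array([-1.165,  0.69 , -0.195,  1.566,  0.157,  0.903, -0.215]), 'qd': array([ 0.001, -0.002, -0.   , -0.001, -0.001, -0.001,  0.001]), 'joint_torque': array([-2.0000e-03, -5.2851e+01, -1.2710e+00, -1.5384e+01, -5.3000e-02,
        2.0000e-03,  0.0000e+00]), 'tool_pos': array([0.227, 0.582, 0.238]), 'eef_rot': array([ 0.185,  0.983, -0.001, -0.   ]), 'contact_force': array([ 0.531, -0.034, -0.933]), 'moment': array([0.041, 0.002, 0.042]), 'finger_force': np.float64(0.0), 'opening': np.float64(1.0)}
```

View pics/t0.png

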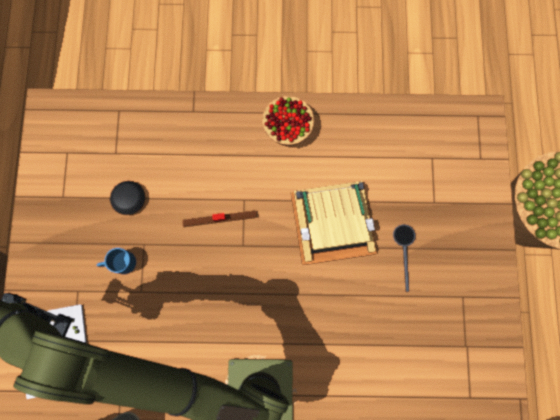

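View pics/s0.png

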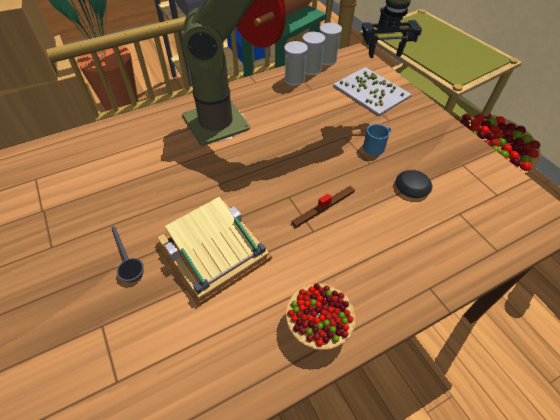

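Top view: bar with its red grip at (219,217), sorting board on its plank around (335,223), hinge on the far side (top, towards +x). Mug at (119,261), stone at (127,198), scoop at (404,255).

Run:
```python
from h import *
for n in('t0','s0'):
    p,W=cloud(n); q=p.astype(int); P=W.reshape(-1,3); Q=q.reshape(-1,3)
    red=(Q[:,0]>130)&(Q[:,1]<50)&(Q[:,2]<50)&(P[:,2]>.02)&(P[:,2]<.07)&(abs(P[:,0]-.5)<.3)
    g=P[red]; 
    # keep component near median
    m0=np.nanmedian(g,0); g=g[np.linalg.norm(g[:,:2]-m0[:2],axis=1)<.04]
    print(n,'grip n',len(g),'mean',g.mean(0).round(4),'zmax',np.percentile(g[:,2],90).round(4))
    b=P[(np.linalg.norm(P[:,:2]-g.mean(0)[:2],axis=1)<.16)&(P[:,2]>.008)&(P[:,2]<.06)]
    rc=cv2.minAreaRect(b[:,:2].astype(np.float32)*1000);print(' bar',rc,len(b))
    c0=np.array([m0[0],m0[1]-.32])
    k=(abs(P[:,0]-c0[0])<.2)&(abs(P[:,1]-c0[1])<.2)&(P[:,2]>.011)&(P[:,2]<.2)
    if n=='t0':
        M=np.zeros(k.shape,np.uint8);M[k]=1;M=M.reshape(420,560)
        _,L,st,ce=cv2.connectedComponentsWithStats(M);i=1+st[1:,4].argmax();K=(L==i).ravel();pl=P[K]
        rc=cv2.minAreaRect(pl[:,:2].astype(np.float32)*1000);print(' plank all',rc,st[i])
        lo=pl[pl[:,2]<.03];print(' low',cv2.minAreaRect(lo[:,:2].astype(np.float32)*1000),np.median(lo[:,2]))
```

```text
t0 grip n 55 mean [0.5561 0.1437 0.047 ] zmax 0.051
 bar ((560.825927734375, 144.13063049316406), (294.8729248046875, 258.5809631347656), 29.94463539123535) 545
 plank all ((548.246826171875, -236.4666748046875), (249.05335998535156, 250.78851318359375), 9.137373924255371) [ 291  181   85   84 5476]
 low ((548.246826171875, -236.4666748046875), (249.05335998535156, 250.78851318359375), 9.137373924255371) 0.017018892125942705
s0 grip n 56 mean [0.5615 0.1442 0.0479] zmax 0.0497
 bar ((559.6756591796875, 155.35264587402344), (266.64813232421875, 64.3075180053711), 89.0225830078125) 568
```

Call:
{"name": "step_arm", "arguments": {
  "increments": [
    [[2.75, -3.6, 0], [0, 0, -5]],
    [[2.75, -3.6, 0], [0, 0, -5]],
    [[2.75, -3.6, 0], [0, 0, -5]],
    [[2.75, -3.6, 0], [0, 0, -5]],
    [[2.75, -3.6, 0], [0, 0, -5]],
    [[2.75, -3.6, 0], [0, 0, -5]],
    [[2.75, -3.6, 0], [0, 0, -5]],
    [[2.75, -3.6, 0], [0, 0, -5]],
    [[2.75, -3.6, 0], [0, 0, -5]],
    [[2.75, -3.6, 0], [0, 0, -5]]
  ],
  "fingers": 1
}}

```text
clock: 1.1
tool_pos: [0.5027, 0.2207, 0.2386]
eef_rot: [0.584, 0.812, -0.0, -0.0]
contact_force: [0.6, 1.0, 0.6]
opening: 1.001
finger_force: 0.0
```

Call:
{"name": "step_arm", "arguments": {
  "increments": [
    [[2.75, -3.6, 0], [0, 0, -5]],
    [[2.5, -3.6, 0], [0, 0, -5]],
    [[0, 0, 0], [0, 0, 0]],
    [[0, 0, 0], [0, 0, 0]],
    [[0, 0, 0], [0, 0, 0]],
    [[0, 0, 0], [0, 0, 0]],
    [[0, 0, 0], [0, 0, 0]],
    [[0, 0, 0], [0, 0, 0]],
    [[0, 0, 0], [0, 0, 0]],
    [[0, 0, 0], [0, 0, 0]]
  ]
}}

```text
clock: 2.1
tool_pos: [0.5545, 0.1505, 0.2388]
eef_rot: [0.651, 0.759, 0.0, 0.0]
contact_force: [-0.0, 0.4, -1.1]
opening: 1.0
finger_force: 0.0
```

Run:
```python
from h import *
s=r.get_state();print(s['clock'],s['tool_pos'],s['eef_rot'],s['q'],s['contact_force'])
shot('wrist','w0')
p,W=cloud('w0');P=W.reshape(-1,3);Q=p.reshape(-1,3).astype(int)
k=(P[:,2]>.007)&(P[:,2]<.06)&(abs(P[:,0]-.557)<.1)&(abs(P[:,1]-.144)<.16)
b=P[k];print(len(b),cv2.minAreaRect(b[:,:2].astype(np.float32)*1000))
red=(Q[:,0]>110)&(Q[:,1]<60)&(Q[:,2]<60)&(P[:,2]>.02)&(P[:,2]<.07)
g=P[red];print(len(g),cv2.minAreaRect(g[:,:2].astype(np.float32)*1000),np.percentile(g[:,2],[5,50,95]))
t=g[g[:,2]>.045];print(cv2.minAreaRect(t[:,:2].astype(np.float32)*1000))
```

```text
2.1 [0.55448028 0.15050964 0.23880112] [6.51325439e-01 7.58798501e-01 8.29095761e-05 3.57948655e-05] [-0.37374931  0.6188244   0.04793242  1.72972586 -0.0390209   0.7937866
 -0.15519724] [-0.02752746  0.42863566 -1.06208764]
5246 ((559.1937255859375, 147.2084503173828), (23.309539794921875, 249.5541534423828), 8.391152381896973)
233 ((558.7451782226562, 147.5504913330078), (19.517269134521484, 39.646263122558594), 8.876118659973145) [0.02257271 0.04676213 0.04851839]
((559.1249389648438, 147.40255737304688), (18.919097900390625, 39.57526397705078), 10.03188705444336)
```

View pics/w0.png

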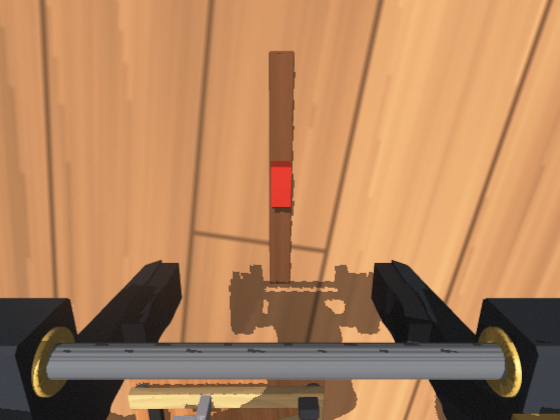

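Wrist view: bar 250×23 mm, vertical in the picture, red grip at (281,185) → (0.559, 0.147), yaw 8.4°, matching the gripper.

Call:
{"name": "step_arm", "arguments": {
  "increments": [
    [[0.47, -0.33, -3], [0, 0, 0]],
    [[0, 0, -3], [0, 0, 0]],
    [[0, 0, -3], [0, 0, 0]],
    [[0, 0, -3], [0, 0, 0]],
    [[0, 0, -3], [0, 0, 0]],
    [[0, 0, -3], [0, 0, 0]],
    [[0, 0, -2], [0, 0, 0]],
    [[0, 0, -1.3], [0, 0, 0]],
    [[0, 0, -0.8], [0, 0, 0]],
    [[0, 0, 0], [0, 0, 0]]
  ]
}}

```text
clock: 3.15
tool_pos: [0.5591, 0.147, 0.0173]
eef_rot: [0.651, 0.759, -0.0, -0.0]
contact_force: [0.2, 0.1, -0.5]
opening: 0.998
finger_force: 0.0
```

Call:
{"name": "step_arm", "arguments": {
  "increments": [
    [[0, 0, 0], [0, 0, 0]],
    [[0, 0, 0], [0, 0, 0]],
    [[0, 0, 0], [0, 0, 0]],
    [[0, 0, 0], [0, 0, 0]],
    [[0, 0, 0], [0, 0, 0]],
    [[0, 0, 0], [0, 0, 0]],
    [[0, 0, 0], [0, 0, 0]],
    [[0, 0, 0], [0, 0, 0]],
    [[0, 0, 0], [0, 0, 0]],
    [[0, 0, 0], [0, 0, 0]]
  ],
  "fingers": 0,
  "grip_force": 45
}}

```text
clock: 4.15
tool_pos: [0.5593, 0.147, 0.0177]
eef_rot: [0.651, 0.759, 0.0, 0.0]
contact_force: [0.1, -0.4, -0.3]
opening: 0.222
finger_force: 45.0
```

Call:
{"name": "step_arm", "arguments": {
  "increments": [
    [[0, 0, 1.5], [0, 0, 0]],
    [[0, 0, 2.3], [0, 0, 0]],
    [[0, 0, 2.3], [0, 0, 0]],
    [[0, 0, 2.3], [0, 0, 0]],
    [[0, 0, 2.3], [0, 0, 0]],
    [[0, 0, 2.3], [0, 0, 0]],
    [[0, 0, 2.3], [0, 0, 0]],
    [[0, 0, 2.3], [0, 0, 0.7]],
    [[0, 0, 2.3], [0, 0, 0]],
    [[0, 0, 2.3], [0, 0, 0]]
  ]
}}

```text
clock: 5.15
tool_pos: [0.5585, 0.1467, 0.2415]
eef_rot: [0.647, 0.763, -0.0, -0.0]
contact_force: [-0.1, 0.2, -2.1]
opening: 0.223
finger_force: 45.0
```

Call:
{"name": "step_arm", "arguments": {
  "increments": [
    [[-1.2, -4.4, 0], [0, 0, 0]],
    [[-1.2, -4.4, 0], [0, 0, 0]],
    [[-1.2, -4.4, 0], [0, 0, 0]],
    [[-1.2, -4.4, 0], [0, 0, 0]],
    [[-1.2, -4.4, 0], [0, 0, 0]],
    [[-1.2, -4.4, 0], [0, 0, 0]],
    [[-1.2, -4.4, 0], [0, 0, 0]],
    [[-1.2, -4.4, 0], [0, 0, 0]],
    [[-1.2, -4.5, 0], [0, 0, 0]],
    [[0, 0, 0], [0, 0, 0]]
  ]
}}

```text
clock: 6.15
tool_pos: [0.4473, -0.2583, 0.2406]
eef_rot: [0.652, 0.758, -0.003, 0.001]
contact_force: [-0.2, 0.6, -2.2]
opening: 0.219
finger_force: 45.0
```

Run:
```python
from h import *
s=r.get_state();print({k:np.round(v,4) for k,v in s.items()})
shot('wrist','w1');shot('scene','s1')
```

```text
{'clock': np.float64(6.15), 'q': array([ 0.4346,  0.5421, -0.0056,  1.8952,  0.0132,  0.7033,  0.5707]), 'qd': array([-0.0868, -0.007 , -0.0926,  0.028 , -0.0458,  0.0014, -0.0599]), 'joint_torque': array([ 7.93200e-01, -4.36647e+01,  8.56300e-01, -1.35651e+01,
        6.13000e-02,  1.64000e-02,  5.02300e-01]), 'tool_pos': array([ 0.4473, -0.2583,  0.2406]), 'eef_rot': array([ 0.6517,  0.7584, -0.0025,  0.0013]), 'contact_force': array([-0.2383,  0.5538, -2.2413]), 'moment': array([-0.0191,  0.0535, -0.0575]), 'finger_force': np.float64(44.9927), 'opening': np.float64(0.2194)}
```

View pics/w1.png

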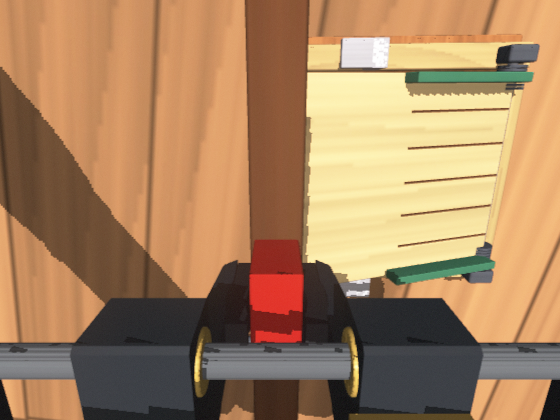

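Wrist view: +y lip is the white patch at (365,52), the −y lip is partly visible at (352,285), board tilted, bar vertical at column 278. I'll measure the lip and board in plank coordinates.

```bash
cat >> h.py <<'E'
O=np.array([.5482,-.2365,0]);th=np.radians(9.13)
RP=np.array([[np.cos(th),-np.sin(th),0],[np.sin(th),np.cos(th),0],[0,0,1]])
def plank(X): return (np.asarray(X)-O)@RP
E
python3 - <<'E'
from h import *
s=r.get_state();print(s['tool_pos'],plank(s['tool_pos'])*1000,s['qd'].round(3) if hasattr(s['qd'],'round') else s['qd'])
shot('wrist','w2');np.set_printoptions(suppress=True,precision=1)
p,W=cloud('w2');X=plank(W)*1000
P=X.reshape(-1,3);Q=p.reshape(-1,3).astype(int)
white=(Q.min(1)>130)&(Q.max(1)-Q.min(1)<35)
for sg in(1,-1):
    k=white&(abs(P[:,0]+45)<40)&(abs(P[:,1]*sg-105)<18)&(P[:,2]>50)&(P[:,2]<110)
    g=P[k];print('lip',sg,len(g));
    if len(g)>5: print(np.percentile(g,[2,10,50,90,98],axis=0))
yel=(Q[:,0]>170)&(Q[:,2]<190)&(abs(P[:,1])<75)&(P[:,0]>-85)&(P[:,0]<85)&(P[:,2]>50)&(P[:,2]<140)
b=P[yel];c=np.polyfit(b[:,0],b[:,2],1);print('board slope,z at x=0',c,len(b))
b2=P[(Q[:,0]>150)&(abs(P[:,1]-40)<30)&(P[:,2]>50)&(P[:,2]<150)&(P[:,0]<0)];print('near edge x',np.percentile(b2[:,0],[0,1,3]))
hg=P[(abs(P[:,1]-40)<30)&(P[:,2]>40)&(P[:,2]<150)&(P[:,0]>60)];print('far x',np.percentile(hg[:,0],[97,99,100]))
be=P[(abs(abs(P[:,1])-105)<8)&(P[:,0]>0)&(P[:,0]<80)&(P[:,2]>25)&(P[:,2]<90)];print('beam z',np.percentile(be[:,2],[10,50,90]))
pl=P[(P[:,1]>119)&(P[:,1]<124)&(abs(P[:,0])<110)&(P[:,2]>5)&(P[:,2]<30)];print('plank top z',np.median(pl[:,2]),pl[:,0].max(),len(pl))
dk=P[(P[:,2]>200)&(Q[:,0]<140)&(Q[:,0]>60)];print('bar in hand',np.percentile(dk,[2,50,98],axis=0) if len(dk) else 0)
E
```

```text
[ 0.45021717 -0.25105514  0.24030445] [-99.05100453   1.17669214 240.30445049] [-0.051  0.001 -0.043  0.008 -0.009 -0.004 -0.001]
lip 1 1357
[[-51.3  95.4  76.3]
 [-48.5  96.9  76.9]
 [-33.5 105.8  77.9]
 [-18.7 114.6  78.8]
 [-15.8 116.1  79.3]]
lip -1 99
[[ -32.2 -106.7   76.9]
 [ -30.6 -105.5   77.3]
 [ -23.1 -103.3   78.1]
 [ -16.5 -100.9   79. ]
 [ -14.7 -100.3   79.4]]
board slope,z at x=0 [-0.3 83.8] 26409
near edge x [-77.2 -76.4 -75. ]
far x [116.2 119.6 121.6]
beam z [40.4 41.4 42.4]
plank top z 17.746480498088548 109.51328650370874 740
bar in hand [[-157.   -72.   235.3]
 [-102.2   28.6  321. ]
 [ -41.5  111.   328.8]]
```

Call:
{"name": "step_arm", "arguments": {
  "increments": [
    [[0.8, 0.1, -1], [0, 0, 0]],
    [[0.75, 0, -1], [0, 0, 0]],
    [[0, 0, -2], [0, 0, 0]],
    [[0, 0, -2], [0, 0, 0]],
    [[0, 0, -2], [0, 0, 0]],
    [[0, 0, -1], [0, 0, 0]],
    [[0, 0, 0], [0, 0, 0]],
    [[0, 0, 0], [0, 0, 0]],
    [[0, 0, 0], [0, 0, 0]],
    [[0, 0, 0], [0, 0, 0]]
  ]
}}

```text
clock: 7.3
tool_pos: [0.4673, -0.2492, 0.1506]
eef_rot: [0.647, 0.763, 0.0, 0.001]
contact_force: [0.9, -0.5, -1.6]
opening: 0.225
finger_force: 45.0
```

Run:
```python
from h import *
s=r.get_state();print(s['tool_pos'],plank(s['tool_pos'])*1000,s['contact_force'],s['moment'],s['eef_rot'])
```

```text
[ 0.46732811 -0.24918517  0.15055361] [-81.86012929   0.30789492 150.55360945] [ 0.89068387 -0.45227811 -1.60566536] [-0.01431408  0.00500095  0.02626368] [6.46763617e-01 7.62689988e-01 2.74171399e-04 8.55514142e-04]
```

Call:
{"name": "step_arm", "arguments": {
  "increments": [
    [[0, 0, -0.6], [0, 0, 0]],
    [[0, 0, -0.6], [0, 0, 0]],
    [[0, 0, -0.6], [0, 0, 0]],
    [[0, 0, -0.5], [0, 0, 0]],
    [[0, 0, -0.5], [0, 0, 0]],
    [[0, 0, -0.5], [0, 0, 0]],
    [[0, 0, -0.5], [0, 0, 0]],
    [[0, 0, -0.5], [0, 0, 0]],
    [[0, 0, -0.5], [0, 0, 0]],
    [[0, 0, 0], [0, 0, 0]]
  ]
}}

```text
clock: 8.3
tool_pos: [0.4665, -0.2491, 0.1012]
eef_rot: [0.647, 0.763, -0.0, -0.0]
contact_force: [-1.2, -1.1, 1.5]
opening: 0.224
finger_force: 45.0
```

Run:
```python
from h import *
s=r.get_state();print(s['tool_pos'],plank(s['tool_pos'])*1000,s['contact_force'],s['moment'],s['eef_rot'])
```

```text
[ 0.46646248 -0.2490898   0.1012369 ] [-82.69966528   0.53940903 101.23690107] [-1.22169349 -1.06332859  1.47880945] [-0.17778642  0.42469254 -0.00938891] [ 6.46889919e-01  7.62583328e-01 -1.75487662e-04 -2.63000323e-04]
```

Call:
{"name": "step_arm", "arguments": {
  "increments": [
    [[0, 0, -0.4], [0, 0, 0]],
    [[0, 0, -0.4], [0, 0, 0]],
    [[0, 0, -0.4], [0, 0, 0]],
    [[0, 0, -0.4], [0, 0, 0]],
    [[0, 0, -0.3], [0, 0, 0]],
    [[0, 0, -0.2], [0, 0, 0]],
    [[0, 0, -0.2], [0, 0, 0]],
    [[0, 0, 0], [0, 0, 0]],
    [[0, 0, 0], [0, 0, 0]],
    [[0, 0, 0], [0, 0, 0]]
  ]
}}

```text
clock: 9.3
tool_pos: [0.4667, -0.249, 0.0789]
eef_rot: [0.647, 0.763, 0.0, 0.0]
contact_force: [-1.2, -1.2, 5.2]
opening: 0.223
finger_force: 45.0
```

Call:
{"name": "step_arm", "arguments": {
  "increments": [
    [[0, 0, -0.1], [0, 0, 0]],
    [[0, 0, -0.1], [0, 0, 0]],
    [[0, 0, 0], [0, 0, 0]],
    [[0, 0, 0], [0, 0, 0]],
    [[0, 0, 0], [0, 0, 0]],
    [[0, 0, 0], [0, 0, 0]],
    [[0, 0, 0], [0, 0, 0]],
    [[0, 0, 0], [0, 0, 0]],
    [[0, 0, 0], [0, 0, 0]],
    [[0, 0, 0], [0, 0, 0]]
  ]
}}

```text
clock: 10.3
tool_pos: [0.4667, -0.249, 0.0769]
eef_rot: [0.647, 0.763, 0.0, 0.0]
contact_force: [-2.4, -0.1, 5.3]
opening: 0.222
finger_force: 45.0
```

Call:
{"name": "step_arm", "arguments": {
  "increments": [
    [[0, 0, -0.1], [0, 0, 0]],
    [[0, 0, 0], [0, 0, 0]],
    [[0, 0, -0.1], [0, 0, 0]],
    [[0, 0, 0], [0, 0, 0]],
    [[0, 0, -0.1], [0, 0, 0]],
    [[0, 0, 0], [0, 0, 0]],
    [[0, 0, 0], [0, 0, 0]],
    [[0, 0, 0], [0, 0, 0]],
    [[0, 0, 0], [0, 0, 0]],
    [[0, 0, 0], [0, 0, 0]]
  ]
}}

```text
clock: 11.3
tool_pos: [0.4667, -0.249, 0.0739]
eef_rot: [0.647, 0.763, -0.0, 0.0]
contact_force: [-2.7, -0.8, 6.4]
opening: 0.224
finger_force: 45.0
```

Call:
{"name": "step_arm", "arguments": {
  "increments": [
    [[0, 0, -0.1], [0, 0, 0]],
    [[0, 0, 0], [0, 0, 0]],
    [[0, 0, 0], [0, 0, 0]],
    [[0, 0, 0], [0, 0, 0]],
    [[0, 0, 0], [0, 0, 0]],
    [[0, 0, 0], [0, 0, 0]],
    [[0, 0, 0], [0, 0, 0]],
    [[0, 0, 0], [0, 0, 0]],
    [[0, 0, 0], [0, 0, 0]],
    [[0, 0, 0], [0, 0, 0]]
  ]
}}

```text
clock: 12.3
tool_pos: [0.4666, -0.249, 0.0729]
eef_rot: [0.647, 0.763, -0.0, 0.0]
contact_force: [-1.4, -0.7, 5.0]
opening: 0.224
finger_force: 45.0
```

Call:
{"name": "step_arm", "arguments": {
  "increments": [
    [[0, 0, -0.05], [0, 0, 0]],
    [[0, 0, 0], [0, 0, 0]],
    [[0, 0, 0], [0, 0, 0]],
    [[0, 0, -0.05], [0, 0, 0]],
    [[0, 0, 0], [0, 0, 0]],
    [[0, 0, 0], [0, 0, 0]],
    [[0, 0, 0], [0, 0, 0]],
    [[0, 0, 0], [0, 0, 0]],
    [[0, 0, 0], [0, 0, 0]],
    [[0, 0, 0], [0, 0, 0]]
  ]
}}

```text
clock: 13.3
tool_pos: [0.4666, -0.249, 0.0719]
eef_rot: [0.647, 0.763, -0.0, -0.0]
contact_force: [-2.0, -0.4, 5.4]
opening: 0.224
finger_force: 45.0
```

Call:
{"name": "step_arm", "arguments": {
  "increments": [
    [[0, 0, -0.05], [0, 0, 0]],
    [[0, 0, 0], [0, 0, 0]],
    [[0, 0, 0], [0, 0, 0]],
    [[0, 0, 0], [0, 0, 0]],
    [[0, 0, 0], [0, 0, 0]],
    [[0, 0, 0], [0, 0, 0]],
    [[0, 0, 0], [0, 0, 0]],
    [[0, 0, 0], [0, 0, 0]],
    [[0, 0, 0], [0, 0, 0]],
    [[0, 0, 0], [0, 0, 0]]
  ]
}}

```text
clock: 14.3
tool_pos: [0.4666, -0.249, 0.0714]
eef_rot: [0.647, 0.763, -0.0, -0.0]
contact_force: [-2.3, 0.1, 6.3]
opening: 0.224
finger_force: 45.0
```

Call:
{"name": "step_arm", "arguments": {
  "increments": [
    [[0, 0, -0.05], [0, 0, 0]],
    [[0, 0, 0], [0, 0, 0]],
    [[0, 0, 0], [0, 0, 0]],
    [[0, 0, 0], [0, 0, 0]],
    [[0, 0, 0], [0, 0, 0]],
    [[0, 0, 0], [0, 0, 0]],
    [[0, 0, 0], [0, 0, 0]],
    [[0, 0, 0], [0, 0, 0]],
    [[0, 0, 0], [0, 0, 0]],
    [[0, 0, 0], [0, 0, 0]]
  ]
}}

```text
clock: 15.3
tool_pos: [0.4665, -0.2491, 0.0712]
eef_rot: [0.647, 0.763, -0.0, 0.0]
contact_force: [-4.0, -0.4, 8.6]
opening: 0.224
finger_force: 45.0
```

Call:
{"name": "step_arm", "arguments": {
  "increments": [
    [[0, 0, -0.03], [0, 0, 0]],
    [[0, 0, 0], [0, 0, 0]],
    [[0.2, 0.03, 0], [0, 0, 0]],
    [[0.2, 0.03, 0], [0, 0, 0]],
    [[0.2, 0.03, 0], [0, 0, 0]],
    [[0.2, 0.03, 0], [0, 0, 0]],
    [[0.2, 0.03, 0], [0, 0, 0]],
    [[0.2, 0.03, 0], [0, 0, 0]],
    [[0.2, 0.03, 0], [0, 0, 0]],
    [[0, 0, 0], [0, 0, 0]]
  ]
}}

```text
clock: 16.3
tool_pos: [0.4804, -0.2472, 0.0711]
eef_rot: [0.647, 0.762, -0.0, 0.0]
contact_force: [-3.4, -0.4, 11.3]
opening: 0.219
finger_force: 45.0
```

Call:
{"name": "step_arm", "arguments": {
  "increments": [
    [[0, 0, 0], [0, 0, 0]],
    [[0.1, 0.02, 0], [0, 0, 0]],
    [[0.1, 0.02, 0], [0, 0, 0]],
    [[0.1, 0.02, 0], [0, 0, 0]],
    [[0.1, 0.02, 0], [0, 0, 0]],
    [[0.1, 0.02, 0], [0, 0, 0]],
    [[0.1, 0.02, 0], [0, 0, 0]],
    [[0.1, 0.02, 0], [0, 0, 0]],
    [[0.1, 0.02, 0], [0, 0, 0]],
    [[0, 0, 0], [0, 0, 0]]
  ]
}}

```text
clock: 17.3
tool_pos: [0.4882, -0.2457, 0.0711]
eef_rot: [0.647, 0.762, -0.0, -0.0]
contact_force: [-3.9, -0.4, 10.8]
opening: 0.223
finger_force: 45.0
```

Run:
```python
from h import *
s=r.get_state();print(s['tool_pos'],plank(s['tool_pos'])*1000,s['contact_force'],s['moment'],s['eef_rot'])
```

```text
[ 0.48819056 -0.24573641  0.07110938] [-60.71475813   0.40260596  71.10937756] [-3.89408204 -0.44686313 10.82276787] [-0.25511246  0.97150181 -0.01384296] [ 6.47034174e-01  7.62460905e-01 -3.80848722e-04 -2.78372130e-05]
```

Call:
{"name": "step_arm", "arguments": {
  "increments": [
    [[0.15, 0.024, 0], [0, 0, 0]],
    [[0.15, 0.024, 0], [0, 0, 0]],
    [[0.15, 0.024, 0], [0, 0, 0]],
    [[0.15, 0.024, 0], [0, 0, 0]],
    [[0.15, 0.024, 0], [0, 0, 0]],
    [[0.15, 0.024, 0], [0, 0, 0]],
    [[0.15, 0.024, 0], [0, 0, 0]],
    [[0.15, 0.024, 0], [0, 0, 0]],
    [[0.15, 0.024, 0], [0, 0, 0]],
    [[0, 0, 0], [0, 0, 0]]
  ]
}}

```text
clock: 18.3
tool_pos: [0.5019, -0.2435, 0.0712]
eef_rot: [0.647, 0.763, -0.0, 0.0]
contact_force: [-4.1, -1.4, 10.1]
opening: 0.219
finger_force: 45.0
```

Call:
{"name": "step_arm", "arguments": {
  "increments": [
    [[0.05, 0.008, 0], [0, 0, 0]],
    [[0.05, 0.008, 0], [0, 0, 0]],
    [[0.05, 0.008, 0], [0, 0, 0]],
    [[0.05, 0.008, 0], [0, 0, 0]],
    [[0.05, 0.008, 0], [0, 0, 0]],
    [[0.05, 0.008, 0], [0, 0, 0]],
    [[0, 0, 0], [0, 0, 0]],
    [[0, 0, 0], [0, 0, 0]],
    [[0, 0, 0], [0, 0, 0]],
    [[0, 0, 0], [0, 0, 0]]
  ]
}}

```text
clock: 19.3
tool_pos: [0.5046, -0.2431, 0.0711]
eef_rot: [0.647, 0.762, -0.0, -0.0]
contact_force: [-4.3, -0.8, 10.9]
opening: 0.218
finger_force: 45.0
```

Run:
```python
from h import *
s=r.get_state();print(s['tool_pos'],plank(s['tool_pos'])*1000,s['contact_force'],s['moment'],s['eef_rot'])
```

```text
[ 0.5045842  -0.24308011  0.07113817] [-44.10732225   0.42398886  71.13817401] [-4.29060344 -0.77463407 10.85961268] [-2.44483778e-01  9.77057768e-01 -4.47646906e-04] [ 6.47035847e-01  7.62459467e-01 -4.02056493e-04 -1.10044981e-04]
```

Call:
{"name": "step_arm", "arguments": {
  "increments": [
    [[0.05, 0.008, 0], [0, 0, 0]],
    [[0.05, 0.008, 0], [0, 0, 0]],
    [[0.05, 0.008, 0], [0, 0, 0]],
    [[0.05, 0.008, 0], [0, 0, 0]],
    [[0.05, 0.008, 0], [0, 0, 0]],
    [[0, 0, 0], [0, 0, 0]],
    [[0, 0, 0], [0, 0, 0]],
    [[0, 0, 0], [0, 0, 0]],
    [[0, 0, 0], [0, 0, 0]],
    [[0, 0, 0], [0, 0, 0]]
  ]
}}

```text
clock: 20.3
tool_pos: [0.5071, -0.2427, 0.0711]
eef_rot: [0.647, 0.762, -0.0, -0.0]
contact_force: [-4.9, -1.2, 10.7]
opening: 0.225
finger_force: 45.0
```

Call:
{"name": "step_arm", "arguments": {
  "increments": [
    [[0.05, 0.008, 0], [0, 0, 0]],
    [[0.05, 0.008, 0], [0, 0, 0]],
    [[0, 0, 0], [0, 0, 0]],
    [[0, 0, 0], [0, 0, 0]],
    [[0, 0, 0], [0, 0, 0]],
    [[0, 0, 0], [0, 0, 0]],
    [[0, 0, 0], [0, 0, 0]],
    [[0, 0, 0], [0, 0, 0]],
    [[0, 0, 0], [0, 0, 0]],
    [[0, 0, 0], [0, 0, 0]]
  ]
}}

```text
clock: 21.3
tool_pos: [0.5081, -0.2425, 0.0712]
eef_rot: [0.647, 0.762, -0.0, -0.0]
contact_force: [-4.8, -1.1, 9.9]
opening: 0.222
finger_force: 45.0
```

Now at about −40.6; continue in the same way.

Call:
{"name": "step_arm", "arguments": {
  "increments": [
    [[0.05, 0.008, 0], [0, 0, 0]],
    [[0.05, 0.008, 0], [0, 0, 0]],
    [[0.05, 0.008, 0], [0, 0, 0]],
    [[0, 0, 0], [0, 0, 0]],
    [[0, 0, 0], [0, 0, 0]],
    [[0, 0, 0], [0, 0, 0]],
    [[0, 0, 0], [0, 0, 0]],
    [[0, 0, 0], [0, 0, 0]],
    [[0, 0, 0], [0, 0, 0]],
    [[0, 0, 0], [0, 0, 0]]
  ]
}}

```text
clock: 22.3
tool_pos: [0.5096, -0.2423, 0.0711]
eef_rot: [0.647, 0.762, -0.0, -0.0]
contact_force: [-3.8, -0.8, 9.5]
opening: 0.225
finger_force: 45.0
```

Call:
{"name": "step_arm", "arguments": {
  "increments": [
    [[0.05, 0.008, 0], [0, 0, 0]],
    [[0.05, 0.008, 0], [0, 0, 0]],
    [[0, 0, 0], [0, 0, 0]],
    [[0, 0, 0], [0, 0, 0]],
    [[0, 0, 0], [0, 0, 0]],
    [[0, 0, 0], [0, 0, 0]],
    [[0, 0, 0], [0, 0, 0]],
    [[0, 0, 0], [0, 0, 0]],
    [[0, 0, 0], [0, 0, 0]],
    [[0, 0, 0], [0, 0, 0]]
  ]
}}

```text
clock: 23.3
tool_pos: [0.5107, -0.2421, 0.0712]
eef_rot: [0.647, 0.762, -0.0, -0.0]
contact_force: [-4.0, 0.2, 10.6]
opening: 0.225
finger_force: 45.0
```

Run:
```python
from h import *
s=r.get_state();print(s['tool_pos'],plank(s['tool_pos'])*1000,s['contact_force'],s['moment'],s['eef_rot'])
```

```text
[ 0.51065669 -0.24213918  0.07115467] [-37.96246137   0.3894532   71.15467077] [-3.99624518  0.16843127 10.64443584] [-0.22486997  0.95329625  0.00748316] [ 6.47025091e-01  7.62468620e-01 -3.63269664e-04 -5.04451321e-05]
```

Call:
{"name": "step_arm", "arguments": {
  "increments": [
    [[0.05, 0.008, 0], [0, 0, 0]],
    [[0.05, 0.008, 0], [0, 0, 0]],
    [[0, 0, 0], [0, 0, 0]],
    [[0, 0, 0], [0, 0, 0]],
    [[0, 0, 0], [0, 0, 0]],
    [[0, 0, 0], [0, 0, 0]],
    [[0, 0, 0], [0, 0, 0]],
    [[0, 0, 0], [0, 0, 0]],
    [[0, 0, 0], [0, 0, 0]],
    [[0, 0, 0], [0, 0, 0]]
  ]
}}

```text
clock: 24.3
tool_pos: [0.5109, -0.2421, 0.0711]
eef_rot: [0.647, 0.762, -0.001, -0.001]
contact_force: [-6.0, -0.9, 11.4]
opening: 0.221
finger_force: 45.0
```

Call:
{"name": "step_arm", "arguments": {
  "increments": [
    [[0.05, 0.008, 0], [0, 0, 0]],
    [[0.05, 0.008, 0], [0, 0, 0]],
    [[0, 0, 0], [0, 0, 0]],
    [[0, 0, 0], [0, 0, 0]],
    [[0, 0, 0], [0, 0, 0]],
    [[0, 0, 0], [0, 0, 0]],
    [[0, 0, 0], [0, 0, 0]],
    [[0, 0, 0], [0, 0, 0]],
    [[0, 0, 0], [0, 0, 0]],
    [[0, 0, 0], [0, 0, 0]]
  ]
}}

```text
clock: 25.3
tool_pos: [0.5109, -0.2421, 0.0711]
eef_rot: [0.647, 0.762, -0.001, -0.001]
contact_force: [-7.0, -0.5, 12.7]
opening: 0.223
finger_force: 45.0
```

Call:
{"name": "step_arm", "arguments": {
  "increments": [
    [[0, 0, 0.05], [0, 0, 0]],
    [[0, 0, 0.05], [0, 0, 0]],
    [[0, 0, 0.05], [0, 0, 0]],
    [[0, 0, 0.05], [0, 0, 0]],
    [[0, 0, 0.05], [0, 0, 0]],
    [[0, 0, 0], [0, 0, 0]],
    [[0, 0, 0], [0, 0, 0]],
    [[0, 0, 0], [0, 0, 0]],
    [[0, 0, 0], [0, 0, 0]],
    [[0, 0, 0], [0, 0, 0]]
  ]
}}

```text
clock: 26.3
tool_pos: [0.511, -0.242, 0.0727]
eef_rot: [0.647, 0.762, -0.001, -0.001]
contact_force: [-6.4, -1.3, 4.6]
opening: 0.226
finger_force: 45.0
```

Call:
{"name": "step_arm", "arguments": {
  "increments": [
    [[0, 0, 0.05], [0, 0, 0]],
    [[0, 0, 0.05], [0, 0, 0]],
    [[0, 0, 0], [0, 0, 0]],
    [[0, 0, 0], [0, 0, 0]],
    [[0, 0, 0], [0, 0, 0]],
    [[0, 0, 0], [0, 0, 0]],
    [[0, 0, 0], [0, 0, 0]],
    [[0, 0, 0], [0, 0, 0]],
    [[0, 0, 0], [0, 0, 0]],
    [[0, 0, 0], [0, 0, 0]]
  ]
}}

```text
clock: 27.3
tool_pos: [0.5109, -0.242, 0.0737]
eef_rot: [0.647, 0.762, -0.001, -0.001]
contact_force: [-5.6, -2.1, 4.7]
opening: 0.223
finger_force: 45.0
```

Call:
{"name": "step_arm", "arguments": {
  "increments": [
    [[0, 0, 0.05], [0, 0, 0]],
    [[0, 0, 0], [0, 0, 0]],
    [[0, 0, 0.05], [0, 0, 0]],
    [[0, 0, 0], [0, 0, 0]],
    [[0, 0, 0], [0, 0, 0]],
    [[0, 0, 0], [0, 0, 0]],
    [[0, 0, 0], [0, 0, 0]],
    [[0, 0, 0], [0, 0, 0]],
    [[0, 0, 0], [0, 0, 0]],
    [[0, 0, 0], [0, 0, 0]]
  ]
}}

```text
clock: 28.3
tool_pos: [0.5109, -0.242, 0.0739]
eef_rot: [0.647, 0.762, -0.001, -0.002]
contact_force: [-3.3, -2.5, -2.8]
opening: 0.222
finger_force: 45.0
```

Run:
```python
from h import *
s=r.get_state();print(s['tool_pos'],plank(s['tool_pos'])*1000,s['contact_force'],s['moment'],s['eef_rot'])
shot('scene','s2');im=cv2.imread('pics/s2.png')[180:310,130:290];cv2.imwrite('pics/s2c.png',cv2.resize(im,None,fx=4,fy=4,interpolation=cv2.INTER_CUBIC))
```

```text
[ 0.51093625 -0.24200925  0.07392354] [-37.6658274    0.47336976  73.92354388] [-3.32169741 -2.54416635 -2.7829833 ] [-0.71369301  1.06503255  0.0153868 ] [ 0.64714798  0.76236137 -0.00141316 -0.00162698]
```

View pics/s2c.png

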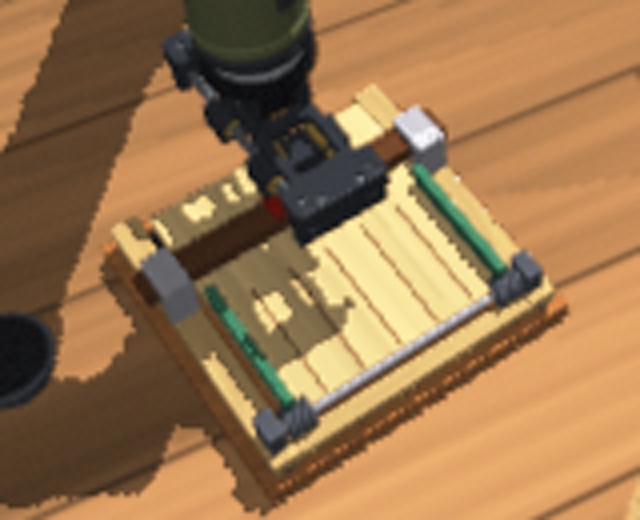

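Both bar ends sit under the lips at (170,280) and (420,135) in the crop, and the lips now bear the load (fz −2.8). I'll release.

Call:
{"name": "step_arm", "arguments": {
  "increments": [
    [[0, 0, 0], [0, 0, 0]],
    [[0, 0, 0], [0, 0, 0]],
    [[0, 0, 0], [0, 0, 0]],
    [[0, 0, 0], [0, 0, 0]],
    [[0, 0, 0], [0, 0, 0]],
    [[0, 0, 0], [0, 0, 0]],
    [[0, 0, 0], [0, 0, 0]],
    [[0, 0, 0], [0, 0, 0]],
    [[0, 0, 0], [0, 0, 0]],
    [[0, 0, 0], [0, 0, 0]]
  ],
  "fingers": 0.7
}}

```text
clock: 29.35
tool_pos: [0.5132, -0.2414, 0.0749]
eef_rot: [0.647, 0.763, 0.0, 0.0]
contact_force: [-0.1, -0.2, -0.0]
opening: 0.7
finger_force: 0.0
```

Call:
{"name": "step_arm", "arguments": {
  "increments": [
    [[0, 0, 0.5], [0, 0, 0]],
    [[0, 0, 1], [0, 0, 0]],
    [[0, 0, 1], [0, 0, 0]],
    [[0, 0, 2], [0, 0, 0]],
    [[0, 0, 2], [0, 0, 0]],
    [[0, 0, 2.5], [0, 0, 0]],
    [[0, 0, 2.5], [0, 0, 0]],
    [[0, 0, 2.5], [0, 0, 0]],
    [[0, 0, 2], [0, 0, 0]],
    [[0, 0, 0], [0, 0, 0]]
  ]
}}

```text
clock: 30.35
tool_pos: [0.5149, -0.2422, 0.2385]
eef_rot: [0.647, 0.763, 0.001, 0.003]
contact_force: [0.7, 0.2, 0.2]
opening: 0.698
finger_force: 0.0
```

Run:
```python
from h import *
s=r.get_state();print(s['tool_pos'],s['contact_force'])
shot('wrist','w3');np.set_printoptions(suppress=True,precision=1)
p,W=cloud('w3');P=plank(W).reshape(-1,3)*1000;Q=p.reshape(-1,3).astype(int)
g=P[(Q[:,0]>110)&(Q[:,1]<60)&(Q[:,2]<60)&(P[:,2]>95)&(P[:,2]<125)];print(cv2.minAreaRect(g[:,:2].astype(np.float32)),np.median(g[:,2]))
b=P[(Q[:,0]<140)&(Q[:,0]-Q[:,2]>20)&(abs(P[:,0]+38)<25)&(abs(P[:,1])<125)&(P[:,2]>62)&(P[:,2]<78)];print(len(b),cv2.minAreaRect(b[:,:2].astype(np.float32)),np.median(b[:,2]))
```

```text
[ 0.51494102 -0.24220722  0.2385463 ] [0.73951394 0.21387174 0.23224537]
((-37.25273132324219, 20.78428840637207), (9.798975944519043, 0.1455146074295044), 2.8614249229431152) 97.34559102573299
4271 ((-32.76348114013672, 0.6020431518554688), (35.69447708129883, 248.84884643554688), 0.2341250777244568) 69.89889897707478
```

View pics/w3.png

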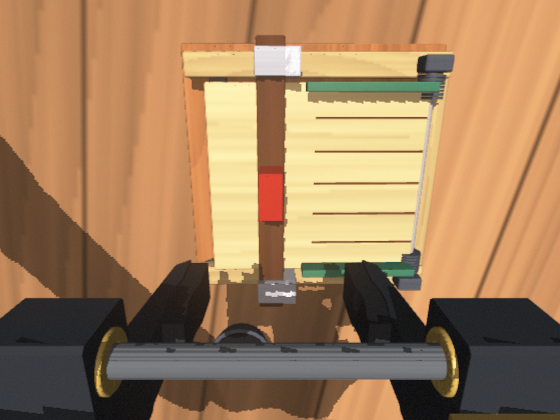

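Bar (column 271, rows 37–280) lies square under both lips (275,60) and (277,288), centred and with the board level. I'll hand it in.

```bash
python3 -c "
from plant import r
print(r.finish_job())"
```

```text
the job is handed in; nothing more can be done
None
```

The lock bar sits home under both lips, square and about 0.6 mm off centre, holding the board level; it is released, the arm is clear above it, and I handed the job in at about 30 s (no verdict was returned).

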